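# Select a programme on the facial treatment machine and start it

### The job

Set the treatment machine going on the blue programme: with the fingertips lightly press the grey key directly below the blue tile on the display until it gives, let it spring back, then gently press the round green start button and draw the hand clear. Touch none of the other keys and not the red stop button, do not lean on the machine or its screen, and leave the canisters and everything else standing where they are.

Things in the scene. Friction and masses are not known exactly. Their poses are not given: they have to be found in the camera images.
- machine: White treatment machine, fixed, 380 (x) x 460 (y) mm: side decks 90 mm high, middle console 230 mm wide, up to 170 mm high. Its panel faces own -x, rising to +x at 16 degrees: four identical grey keys in a row, the dark display behind them; each key belongs to the coloured tile (40 x 38 mm) 77 mm up the slope from it. Origin: centre of underside on the table; x to the back, z up.
- prog_blue: Key to press: grey, 28 x 28 mm, directly below the blue tile (white disc) on the display; neighbours 48 mm away centre to centre. Origin: centre of its top face at rest, 8 mm proud of the panel, 118 mm above the table. Axes are the machine's (z up, x to its back); the face is tilted, its outward normal is (-0.276, 0, 0.961) in them.
- key_blue (a joint): Travel of that key into the panel along its normal: 0 m released, 0.005 m at the stop. Springy: it starts to yield at about 1 N, takes 3 N at 2 mm (where it registers) and 6 N at the stop; it springs back up.
- start_top (a point): Centre of the top of the round green start button (34 mm across, white housing), at one of the deck's two front corners; travel is straight down. It stands 112 mm above the table at rest, its housing's rim 102 mm.
- start_base: White housing of the green start button, fixed on the deck at a front corner. Origin: centre of its underside, 90 mm above the table.
- start (a joint): Travel of the start button: 0 m released, 0.006 m fully down (about 5 N); it counts as pressed from 3 mm and springs back up.
- stop_base: Round red stop button in a yellow housing on the deck's other front corner, same size as the start button. Not to be touched. Origin: centre of its underside, 90 mm above the table.
- prog_orange: A grey square soft key, 28 x 28 mm, directly below (nearer the operator than) the orange tile on the display (white diamond). Not to be touched. Origin: centre of the key's top face, axes as for prog_blue.
- prog_green: A grey square soft key, 28 x 28 mm, directly below (nearer the operator than) the green tile on the display (two white bars). Not to be touched. Origin: centre of the key's top face, axes as for prog_blue.
- prog_pink: A grey square soft key, 28 x 28 mm, directly below (nearer the operator than) the pink tile on the display (one white bar). Not to be touched. Origin: centre of the key's top face, axes as for prog_blue.
- can_left: Loose clear canister with silver cap, 74 mm across, 160 mm tall, standing in its shallow well on the machine's deck. Origin: centre of its underside. Leave it standing.
- can_mid: Loose clear canister with silver cap, 74 mm across, 160 mm tall, standing in its shallow well on the machine's deck. Origin: centre of its underside. Leave it standing.
- can_rear: Loose clear canister with silver cap, 74 mm across, 160 mm tall, standing in its shallow well on the machine's deck. Origin: centre of its underside. Leave it standing.
- vial: Small amber vial with white cap, 26 mm across, 55 mm tall, loose on the machine's left (+y) deck between the corner button and the canister. Origin: centre of its underside.
- case: Loose violet plastic case, 100 x 140 x 46 mm, on the table left of the machine. Origin: centre of its underside.
- bowl: Loose white bowl, 110 mm across, 50 mm tall, left of the machine. Origin: centre of its underside.
- lotion: Loose white pump bottle, 56 mm across, 158 mm tall, right of the machine. Origin: centre of its underside.
- jar: Loose glass jar with metal lid, 72 mm across, 75 mm tall, right of the machine. Origin: centre of its underside.
- rack: Fixed cream rack with five upright handpieces, 270 mm long (own y), 100 mm deep, 190 mm tall, on the table right of the machine. Origin: centre of its underside.
There are look-alikes about, which are no part of the job. There is more than one size of the jar; the one meant has the size given above. Leave any orange look-alike of the can_left alone.

How it is judged:
By the outcome, as a careful person would: the job done as asked, in the order asked, and still so for the second after the job is handed in, with the robot touching nothing.
It also fails if it takes over 43 s, if anything falls off the work surface, if the arm or the gripper's body presses on something with over 40 N, if the wrist force passes 120 N, or if a joint passes its speed limit or range.

### The arm

A 7-joint arm with a two-finger parallel gripper is mounted at the origin on the work surface. World frame = base frame: x ahead of the robot, y to its left, z up, the work surface at z = 0. Lengths are in m, angles in degrees, forces in N, time in s.
With the tool pointing down it reaches from about 0.425 to 0.875 m from the base axis. Payload 4.7 kg.
Tool frame: the origin (TCP) lies on the centre line of the jaws, within the pads' length; the fingertips stand env.nose_length ahead of it and the grasp point (between the pads) lies 8 mm behind it (env.nose_length is the distance from the TCP to the fingertips, in m); y points along the fingers, z is the direction in which the jaws open and shut, and the axes are right-handed (so a half turn about y gives the same grasp; the last joint's range is limited). The gripper opens to 87 mm and grips with 3 to 60 N. Pads are 19 mm wide; open, the fingers measure 117 mm over their backs; the gripper's body (75 mm by 190 mm) begins 51 mm behind the grasp point.
Start: joints at [69.391, 18.392, -4.016, 83.108, 1.295, 78.541, -3.26], TCP at [0.237, -0.605, 0.234] pointing down, gripper open.
Joint ranges: [-163.93, 163.93], [-17.29, 119.83], [-79.2, 71.16], [3.27, 140.29], [-89.18, 269.18], [5.43, 117.66], [-154.24, 154.24]. Speed limits (degrees/s): [147.25, 147.25, 180, 180, 180, 180, 180].

### API

Orientations are given as [roll, pitch, yaw] about the fixed x, y, z axes, in that order (R = Rz(yaw) Ry(pitch) Rx(roll)).
In Python, from cell import env, read_camera, camera_info, job, models gives the robot as it stands.
- The arm moves only by the tool move_arm, never from a script. Its argument "moves" is a list of rows, each a list of 6 numbers: the shift along the tool's x, y, z in mm, then the turn, a rotation vector about the tool's x, y, z in degrees. In form: [[x, y, z, ax, ay, az], ...]. A call has 1 to 20 rows; each row is the pose to reach, as a shift and turn from the pose commanded when the call began, along the tool's axes at that moment; what a row does not reach only later rows make up. A row lasts 1/12 s, in which the tool goes at most 41.7 mm and 7.16 degrees, less where a joint would pass 70% of its speed; a pose out of reach is approached as far as the arm can. A call with a gripper value outside its range is refused whole. "claw" is the finger opening in mm, from 0 to 87, set as the call begins (left out, the last holds). The fingers move at their own pace and stop on an object; "newtons" is the grip in N (left out, the last holds). Time passes only in rows, so rows that repeat a pose let the fingers close. It gives the time, the measured TCP pose, the force and the opening at its end, in the units of the state.
- env.get_obs(): the state, without advancing time (a new reading comes with each control period).
- read_camera(name): name is "scene" or "top"; returns (picture, depth): 400x640x3 uint8, red, green, blue; 400x640 float32, m along the optical axis (not along the pixel's ray), 0 where there is no reading.
- camera_info(name): a dict with "fx", "fy", "cx", "cy" (pixels), "distortion" ([k1, k2, p1, p2, k3] as OpenCV has them; the pictures are not rectified), "R" (3x3) and "t" (3): a world point X has camera coordinates R X + t. Camera axes: x right, y down, z forward; pixel columns grow to the right and rows downward; lengths in m; the calibration is good to about 2 mm. A picture is of the moment at which its call begins. camera_info takes no time and is no camera call.
- job.sign_off(): hands the job in, once; it reports no verdict.
Trained networks look in the newest picture that a camera, given by its name, has taken for a name from the list of things; names that differ only in an ending like _2 or _b are one class to them, and where a whole thing is asked for, a point or a joint stands for the part that bears it (a point fixed in the world has none). Each returns a list of dicts, best first, with "score" (0 to 1); they miss things now and then, are a little off and sometimes report something else, mostly with a low value. They report only what shows in the picture. A call takes as long as a camera call. They do not tell look-alikes from the thing itself.
- models.spot_in(target, camera): "point" ([x, y, z] in m, in world coordinates, good to about 4 mm: the middle of the surface that is visible of it).
- models.cut_out(target, camera): "mask" (400x640 bool, what is visible of it).
The state is a dict: "time_s": time; "qpos": joint angles; "joint_velocities": joint speeds; "effort": joint torques, N m; "tool_pos": TCP position; "tool_rot": TCP orientation; "force": force on the tool from outside, world axes, zero at the start; "wrist_torque": the same for the moment, N m; "grip_width": finger opening in m.
Only numpy, scipy, OpenCV 4.12 (cv2) and the standard library are available. Lean on these libraries where they do the work, as an engineer would, in place of code of your own. Each camera call takes 0.05 s, during which the arm holds its last target.

## Working session

There is one attempt and no reset: what is moved stays moved. The work goes in short steps, Python scripts to look and compute and a tool call to move; the robot and the scene stay as the last step left them, time stands still between calls to the robot, and variables do not carry over. Pictures are saved under pics/ and viewed, and the job is handed in when it is done.

Besides the shell and the picture viewer there is one more tool, called after "Emit:" as name(argument=value, ...) on one line, values as JSON. move_arm: Moves the arm, as the interface text tells. Its arguments: {"type":"object","properties":{"moves":{"type":"array","items":{"type":"array","items":{"type":"number"}}},"claw":{"type":"number"},"newtons":{"type":"number"}},"required":["moves"]}

```bash
mkdir -p pics; ls
cat > h.py <<'E'
import numpy as np, cv2
from cell import env, read_camera, camera_info, job, models
def save(n,im,s=1):
    if s!=1: im=cv2.resize(im,None,fx=s,fy=s,interpolation=cv2.INTER_CUBIC)
    cv2.imwrite('pics/'+n,im[:,:,::-1])
def world(name,uv,d):
    c=camera_info(name); K=np.array([[c['fx'],0,c['cx']],[0,c['fy'],c['cy']],[0,0,1]])
    p=cv2.undistortPoints(np.array([[uv]],float),K,np.array(c['distortion']))[0,0]
    R=np.array(c['R']);t=np.array(c['t'])
    return R.T@(np.array([p[0]*d,p[1]*d,d])-t)
def pix(name,X):
    c=camera_info(name); K=np.array([[c['fx'],0,c['cx']],[0,c['fy'],c['cy']],[0,0,1]])
    return cv2.projectPoints(np.array([X],float),cv2.Rodrigues(np.array(c['R']))[0],np.array(c['t']),K,np.array(c['distortion']))[0][0,0]
E
python3 - <<'E'
from h import *
print(env.get_obs(), env.nose_length)
for n in('scene','top'):
    im,d=read_camera(n); save(n+'0.png',im); np.save(n+'0.npy',d)
    np.save(n+'0i.npy',im)
    for t in ('prog_blue','start_top','start_base','stop_base','prog_orange','prog_pink','prog_green','machine'):
        try: print(n,t,[(np.round(r['point'],4),round(r['score'],2),pix(n,r['point']).round()) for r in models.spot_in(t,n)])
        except Exception as e: print(t,e)
E
```

```text
pics
{'time_s': 0.0, 'qpos': array([69.39189984, 18.43801805, -4.01672255, 83.17525057,  1.29508332,
       78.54080136, -3.25919006]), 'joint_velocities': array([-0.04860758, -0.0430359 , -0.0060747 , -0.12482063, -0.06082086,
        0.09129468, -0.02504645]), 'effort': array([ 2.25634285e-04, -4.91286242e+01, -4.03945176e-01, -3.12527883e+01,
       -6.40417007e-02,  4.37301700e-02,  1.43210900e-04]), 'tool_pos': array([ 0.2371076 , -0.60463453,  0.23247041]), 'tool_rot': array([-9.01088160e+01, -5.50034008e-03, -1.58580180e+02]), 'force': array([-0.3248976 , -0.13269704,  0.00797851]), 'wrist_torque': array([-0.02584767,  0.02487726,  0.00803597]), 'grip_width': 0.0867084355747203} 0.011
scene prog_blue [(array([0.5648, 0.0971, 0.1301]), 0.74, array([343., 222.]))]
scene start_top [(array([0.5265, 0.2535, 0.1104]), 0.44, array([387., 253.]))]
scene start_base [(array([0.5249, 0.2537, 0.101 ]), 0.48, array([388., 255.]))]
scene stop_base [(array([ 0.4659, -0.0816,  0.1017]), 0.5, array([332., 181.]))]
scene prog_orange [(array([0.5545, 0.051 , 0.1345]), 0.52, array([336., 210.]))]
[... 280 characters left out ...]
356]), 0.54, array([276., 189.]))]
top start_top [(array([0.5166, 0.2509, 0.1121]), 0.6, array([230., 202.])), (array([0.4359, 0.4904, 0.0487]), 0.59, array([164., 225.]))]
top start_base [(array([0.5203, 0.247 , 0.1021]), 0.45, array([232., 201.]))]
top stop_base [(array([ 0.4607, -0.087 ,  0.1014]), 0.48, array([330., 223.]))]
top prog_orange [(array([0.5567, 0.0489, 0.1314]), 0.48, array([291., 191.]))]
top prog_pink [(array([0.5731, 0.1496, 0.1306]), 0.5, array([261., 185.]))]
top prog_green [(array([0.5483, 0.0067, 0.1279]), 0.69, array([303., 194.])), (array([0.5053, 0.1032, 0.1182]), 0.39, array([274., 206.]))]
top machine [(array([0.5946, 0.0577, 0.105 ]), 0.96, array([289., 182.]))]
```

View pics/scene0.png

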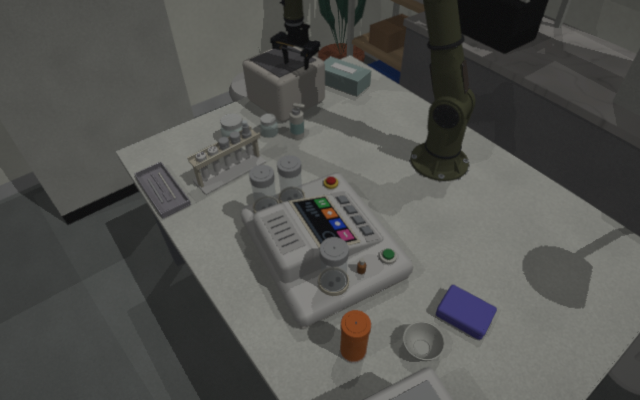

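View pics/top0.png

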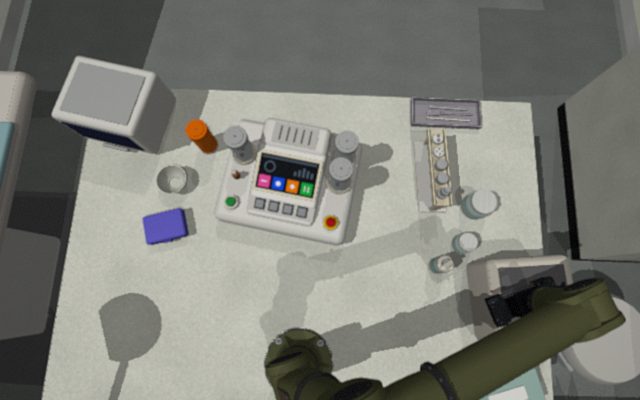

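Run:
```python
from h import *
t=np.load('top0i.npy'); save('topc.png',t[150:250,200:360],5)
s=np.load('scene0i.npy'); save('scenec.png',s[160:280,290:420],5)
```

```text
(no output)
```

View pics/topc.png

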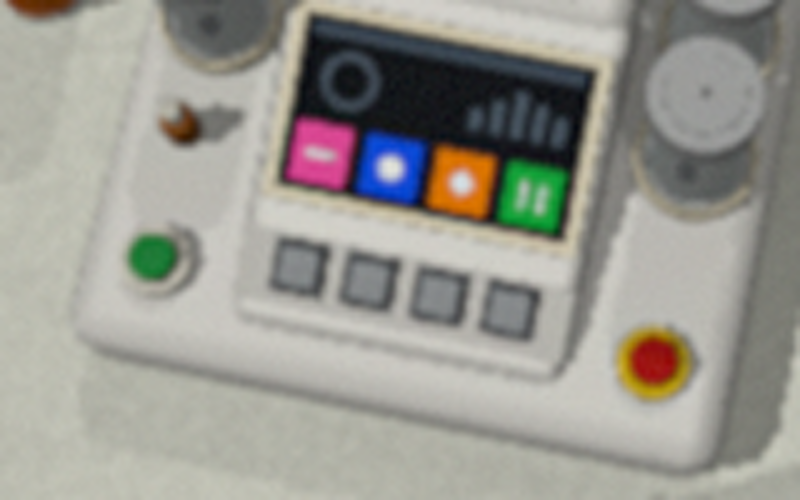

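View pics/scenec.png

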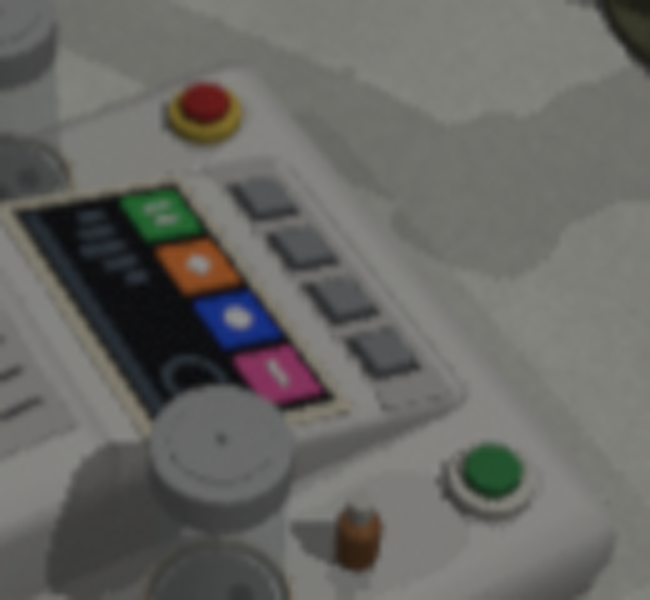

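```bash
cat >> h.py <<'E'
def atz(name,uv,z):
    a=world(name,uv,0.5); b=world(name,uv,2.0)
    return a+(b-a)*(z-a[2])/(b[2]-a[2])
E
python3 - <<'E'
from h import *
T={'pink':(300,268),'blue':(369,281),'orange':(438,296),'green':(509,309),'start':(153,257),'stop':(655,361)}
S={'pink':(389,350),'blue':(346,299),'orange':(307,246),'green':(266,196),'start':(494,470),'stop':(206,103)}
dt=np.load('top0.npy');ds=np.load('scene0.npy')
P={}
for k in T:
    z=.118 if k not in('start','stop') else .112
    a=np.array(T[k])/5+[200,150]-.4; b=np.array(S[k])/5+[290,160]-.4
    pa=atz('top',a,z);pb=atz('scene',b,z)
    # depth
    wa=world('top',a,dt[int(round(a[1])),int(round(a[0]))]); wb=world('scene',b,ds[int(round(b[1])),int(round(b[0]))])
    P[k]=(pa+pb)/2
    print(k,a,b,pa.round(4),pb.round(4),wa.round(4),wb.round(4))
d=P['pink']-P['green'];print('yaw',np.degrees(np.arctan2(-d[0],d[1])),np.linalg.norm(d)/3)
d=P['start']-P['stop'];print('yaw',np.degrees(np.arctan2(-d[0],d[1])),np.linalg.norm(d))
for n in('top','scene'):
  c=camera_info(n);R=np.array(c['R']);print(n,-R.T@np.array(c['t']),c['fx'])
E
```

```text
pink [259.6 203.2] [367.4 229.6] [0.5144 0.1508 0.118 ] [0.5185 0.1568 0.118 ] [0.5139 0.1504 0.1206] [0.5192 0.1574 0.1191]
blue [273.4 205.8] [358.8 219.4] [0.5076 0.1043 0.118 ] [0.5128 0.1109 0.118 ] [0.507  0.1039 0.1212] [0.5108 0.1088 0.1148]
orange [287.2 208.8] [351.  208.8] [0.4995 0.0579 0.118 ] [0.5037 0.0632 0.118 ] [0.4992 0.0578 0.1193] [0.5048 0.0643 0.1197]
green [301.4 211.4] [342.8 198.8] [0.4928 0.0104 0.118 ] [0.4969 0.0145 0.118 ] [0.4924 0.0103 0.1202] [0.4984 0.0162 0.1204]
start [230.2 201. ] [388.4 253.6] [0.5188 0.2508 0.112 ] [0.526  0.2565 0.112 ] [0.5186 0.2506 0.1129] [0.5267 0.2571 0.1132]
stop [330.6 221.8] [330.8 180.2] [ 0.4632 -0.0875  0.112 ] [ 0.4711 -0.08    0.112 ] [ 0.4627 -0.0874  0.1149] [ 0.4696 -0.0819  0.1097]
yaw -8.697316839706128 0.04765502148127642
yaw -9.300189934242258 0.341919053471469
top [ 0.25365601 -0.06551754  1.39147385] 391.88842161530994
scene [1.11525319 0.73257037 1.12214034] 435.0973907425177
```

```bash
cat >> h.py <<'E'
from scipy.spatial.transform import Rotation as Ro
YAW=-9.0
Rm=Ro.from_euler('z',YAW,degrees=True).as_matrix()
def tool(tilt):  # tilt deg: 16 = along key normal, 0 = vertical
    a=np.radians(tilt)
    y=Rm@np.array([np.sin(a),0,-np.cos(a)]); z=Rm@np.array([0,-1.,0]); return np.c_[np.cross(y,z),y,z]
def row(tip,R):  # fingertip target -> row from the present measured pose
    o=env.get_obs(); R0=Ro.from_euler('xyz',o['tool_rot'],degrees=True).as_matrix()
    tcp=np.array(tip)-R[:,1]*env.nose_length
    s=R0.T@(tcp-o['tool_pos'])*1000
    return s.round(1), np.degrees(Ro.from_matrix(R0.T@R).as_rotvec()).round(2)
E
python3 - <<'E'
from h import *
n=-tool(16)[:,1]; print(n)
print(row(np.array([.510,.1075,.118])+.06*n,tool(16)))
print(row([.237,-.605,.34],Ro.from_euler('xyz',env.get_obs()['tool_rot'],degrees=True).as_matrix()))
print(row([.46,.10,.33],tool(16)))
E
```

```text
[-0.2722438   0.04311918  0.9612617 ]
(array([-497.2,   47.3, -573.8]), array([ 4.24, 30.22, 15.62]))
(array([   0.3, -117.4,   -0.2]), array([0., 0., 0.]))
(array([-462.2, -107.1, -576.6]), array([ 4.24, 30.22, 15.62]))
```

Emit:
move_arm(moves=[[0, -40, 0, 0, 0, 0], [0, -80, 0, 0, 0, 0], [0, -110, 0, 0, 0, 0], [-462, -110, -577, 4.2, 30.2, 15.6], [-462, -110, -577, 4.2, 30.2, 15.6], [-462, -110, -577, 4.2, 30.2, 15.6], [-462, -110, -577, 4.2, 30.2, 15.6], [-462, -110, -577, 4.2, 30.2, 15.6], [-462, -110, -577, 4.2, 30.2, 15.6], [-462, -110, -577, 4.2, 30.2, 15.6], [-462, -110, -577, 4.2, 30.2, 15.6], [-462, -110, -577, 4.2, 30.2, 15.6], [-462, -110, -577, 4.2, 30.2, 15.6], [-462, -110, -577, 4.2, 30.2, 15.6], [-462, -110, -577, 4.2, 30.2, 15.6], [-462, -110, -577, 4.2, 30.2, 15.6], [-462, -110, -577, 4.2, 30.2, 15.6], [-462, -110, -577, 4.2, 30.2, 15.6], [-462, -110, -577, 4.2, 30.2, 15.6], [-462, -110, -577, 4.2, 30.2, 15.6]], claw=0, newtons=10)

```text
time_s: 2.57
tool_pos: [0.4652, -0.0628, 0.3332]
tool_rot: [-90.0, 15.6, 170.7]
force: [2.0, 1.1, -0.4]
grip_width: 0.0004
```

Run:
```python
from h import *
o=env.get_obs();print(o['tool_pos'],o['tool_rot'],o['qpos'],o['grip_width'],o['time_s'])
n=-tool(16)[:,1]
print(row(np.array([.510,.1075,.118])+.05*n,tool(16)))
```

```text
[ 0.46516898 -0.06277394  0.3332482 ] [-90.02108478  15.58193656 170.74320759] [ 13.57769342 -17.24231744  -7.9788954  109.2008662   -1.4753883
  72.32834552 -93.36710289] 0.00041881546293035535 2.5667
(array([  42. ,  150.9, -175.1]), array([-0.05, -0.25,  0.42]))
```

Emit:
move_arm(moves=[[42, 120, -175, 0, -0.2, 0.4], [42, 120, -175, 0, -0.2, 0.4], [42, 120, -175, 0, -0.2, 0.4], [42, 120, -175, 0, -0.2, 0.4], [42, 120, -175, 0, -0.2, 0.4], [42, 120, -175, 0, -0.2, 0.4], [42, 120, -175, 0, -0.2, 0.4], [42, 120, -175, 0, -0.2, 0.4]])

```text
time_s: 3.23
tool_pos: [0.484, 0.1113, 0.2064]
tool_rot: [-89.9, 15.9, 171.3]
force: [-0.6, 0.8, -0.4]
grip_width: 0.0005
```

Run:
```python
from h import *
o=env.get_obs();print(o['tool_pos'],o['tool_rot'],o['qpos'],o['force'],o['time_s'])
n=-tool(16)[:,1]
print(row(np.array([.510,.1075,.118])+.05*n,tool(16)))
for k in('top','scene'):
    im,d=read_camera(k); np.save(k+'1i.npy',im);np.save(k+'1.npy',d)
    if k=='top': save('top1.png',im[140:250,200:360],5)
    else: save('scene1.png',im[120:280,290:450],3.75)
```

```text
[0.48404821 0.11129216 0.2064033 ] [-89.92306781  15.90699701 171.26035618] [   7.23718537   -9.96489904  -25.99476445  117.28021783    3.59592629
   57.64617821 -119.25526654] [-0.56911908  0.75432027 -0.38901226] 3.2333
(array([-0.9, 31.2, -0.3]), array([-0.01,  0.25,  0.09]))
```

View pics/top1.png

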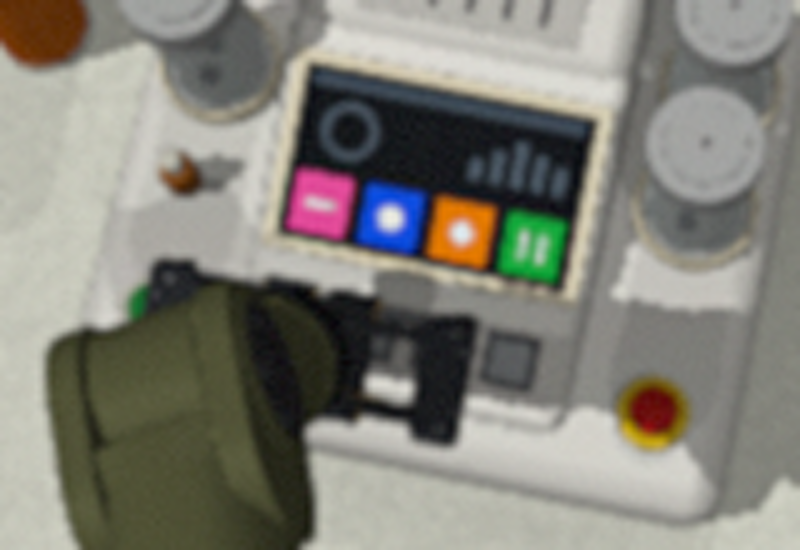

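View pics/scene1.png

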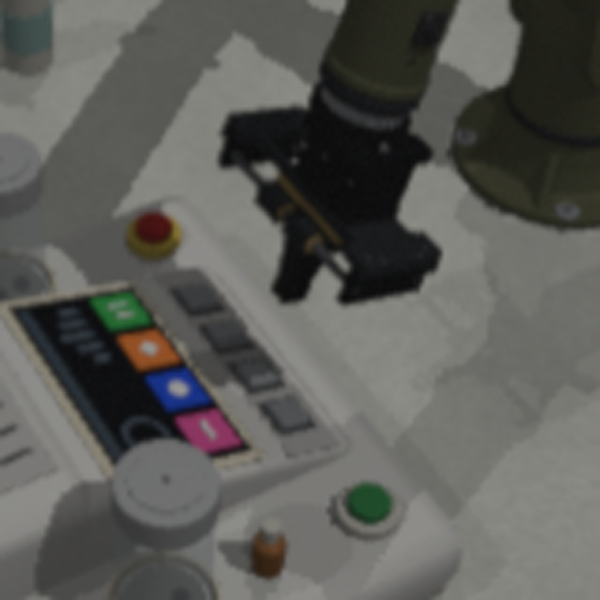

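Run:
```python
from h import *
o=env.get_obs();R=Ro.from_euler('xyz',o['tool_rot'],degrees=True).as_matrix()
tip=o['tool_pos']+R[:,1]*.011
print(tip)
im=np.load('scene1i.npy');f=8;x0,y0=340,160
c=cv2.resize(im[y0:y0+70,x0:x0+90],None,fx=f,fy=f,interpolation=cv2.INTER_NEAREST)
c=cv2.convertScaleAbs(c,alpha=2)
def dot(p,col):
    u=(pix('scene',p)-[x0,y0]+.5)*f; cv2.circle(c,tuple(int(v) for v in u),3,col,-1)
dot(tip,(255,0,0))
for a in(-.0095,.0095):
  for b in(-.015,.015): 
    dot(tip+R@[a,0,b],(0,255,0)); dot(tip+R@[a,-.04,b],(0,255,255))
save('s1z.png',c)
```

```text
[0.48779142 0.10972711 0.19690177]
```

View pics/s1z.png

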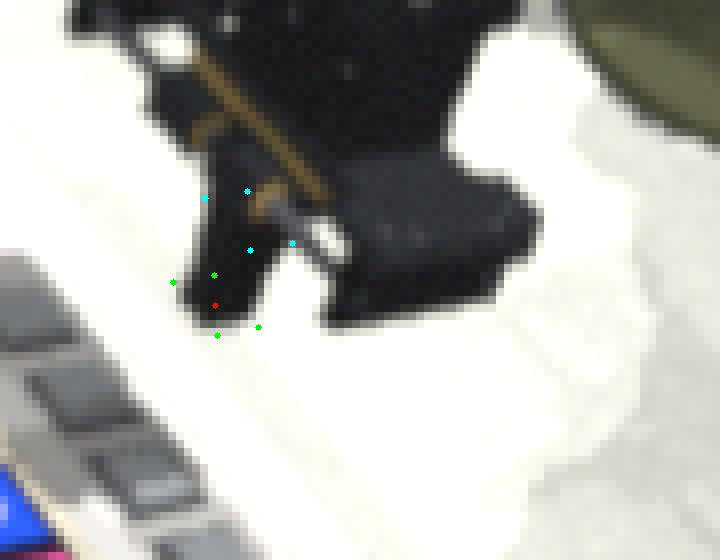

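Emit:
move_arm(moves=[[-1, 20, 0, 0, 0, 0], [-1, 45, 0, 0, 0, 0], [-1, 69, 0, 0, 0, 0], [-1, 69, 0, 0, 0, 0], [-1, 69, 0, 0, 0, 0]])

```text
time_s: 3.75
tool_pos: [0.5035, 0.1071, 0.1402]
tool_rot: [-89.9, 15.8, 171.1]
force: [-0.3, 0.3, 0.4]
grip_width: 0.0009
```

```bash
cat > look.py <<'E'
from h import *
import sys
o=env.get_obs();R=Ro.from_euler('xyz',o['tool_rot'],degrees=True).as_matrix()
tip=o['tool_pos']+R[:,1]*.011
print('tip',tip,o['tool_rot'],'F',o['force'],o['qpos'].round(1),o['time_s'])
x0,y0,w,h=map(int,sys.argv[2:6]); cam=sys.argv[6] if len(sys.argv)>6 else 'scene'
im,d=read_camera(cam);f=8
c=cv2.resize(im[y0:y0+h,x0:x0+w],None,fx=f,fy=f,interpolation=cv2.INTER_NEAREST)
c=cv2.convertScaleAbs(c,alpha=2 if cam=='scene' else 1.3)
def dot(p,col):
    u=(pix(cam,p)-[x0,y0]+.5)*f; cv2.circle(c,tuple(int(v) for v in u),3,col,-1)
dot(tip,(255,0,0))
for a in(-.0095,.0095):
  for b in(-.010,.010): 
    dot(tip+R@[a,0,b],(0,255,0)); dot(tip+R@[a,-.03,b],(0,255,255))
save(sys.argv[1],c)
E
python3 look.py s2.png 320 180 90 70
```

```text
tip [0.50642798 0.10661588 0.12957497] [-89.93700037  15.83811046 171.08016757] F [-0.28317347  0.33860327  0.3708637 ] [   7.7   -3.5  -27.   120.1    7.8   49.3 -122.7] 3.75
```

View pics/s2.png

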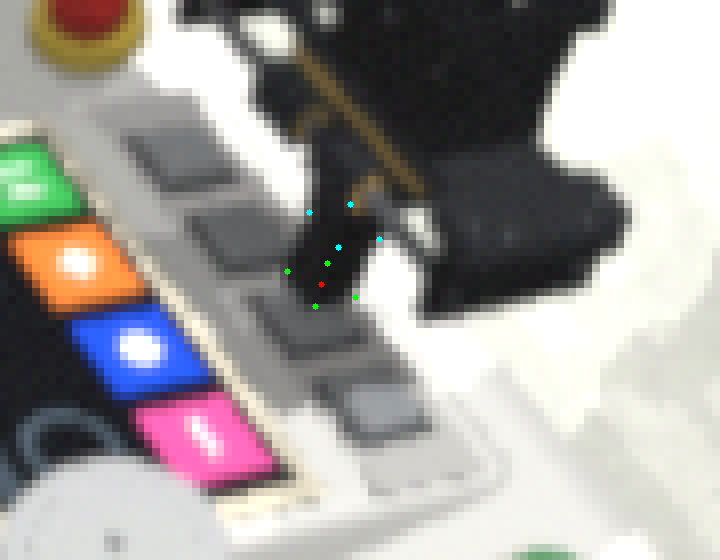

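Run:
```python
from h import *
n=-tool(16)[:,1]; up=Rm@np.array([np.cos(np.radians(16)),0,np.sin(np.radians(16))]); yy=Rm@np.array([0,1.,0])
def draw(cam,x0,y0,w,h,f,key,name,al):
    im=np.load(cam+'0i.npy')
    c=cv2.convertScaleAbs(cv2.resize(im[y0:y0+h,x0:x0+w],None,fx=f,fy=f,interpolation=cv2.INTER_NEAREST),alpha=al)
    def poly(P,col):
        u=np.array([(pix(cam,p)-[x0,y0]+.5)*f for p in P]).astype(int)
        cv2.polylines(c,[u],True,col,1)
    for i in(-2,-1,0,1):
        k=key+yy*.048*i
        for dn,col in((0,(255,0,0)),(-.008,(0,255,0))):
            poly([k+n*dn+up*a*.014+yy*b*.014 for a,b in((-1,-1),(-1,1),(1,1),(1,-1))],col)
        t=key+yy*.048*i-n*.008+up*.077
        poly([t+up*a*.019+yy*b*.020 for a,b in((-1,-1),(-1,1),(1,1),(1,-1))],(255,255,255))
    save(name,c)
draw('scene',320,185,64,60,10,np.array([.5130,.1105,.118]),'ms.png',2)
draw('top',245,170,70,50,10,np.array([.5076,.1043,.118]),'mt.png',1.4)
```

```text
(no output)
```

View pics/ms.png

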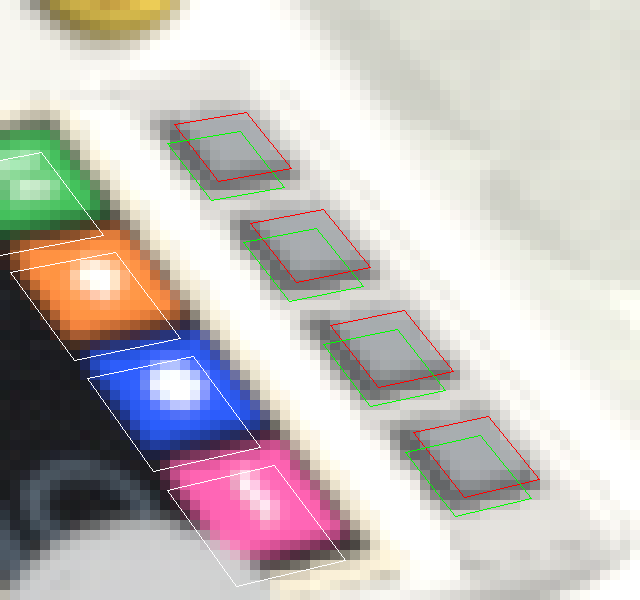

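View pics/mt.png

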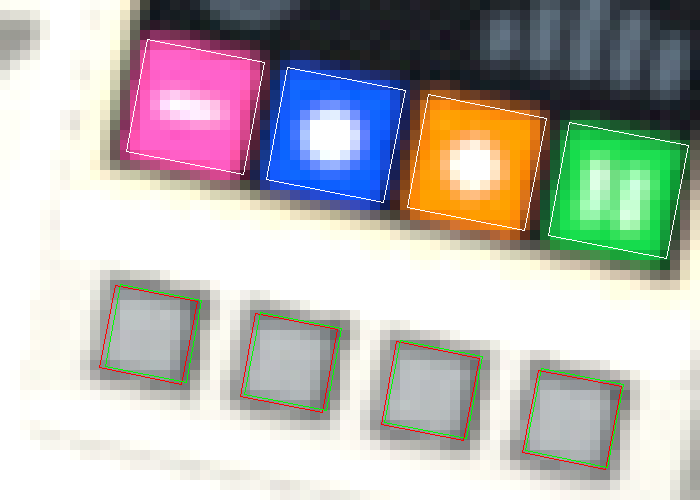

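Run:
```python
from h import *
for uv in((357.8,219.3),(357.2,219.3),(357.2,218.3),(358.2,219.3)): print(uv,atz('scene',uv,.118))
print(atz('top',(273.7-.1,205.8),.118))
```

```text
(357.8, 219.3) [0.5149253  0.10869917 0.118     ]
(357.2, 219.3) [0.51636463 0.10758558 0.118     ]
(357.2, 218.3) [0.51376699 0.10453609 0.118     ]
(358.2, 219.3) [0.51396575 0.10944158 0.118     ]
[0.50763603 0.10363892 0.118     ]
```

Emit:
move_arm(moves=[[-2, 4, 0, 0, 0, 0], [-2, 8, 0, 0, 0, 0], [-2, 8, 0, 0, 0, 0], [-2, 8, 0, 0, 0, 0]])

```text
time_s: 4.13
tool_pos: [0.5079, 0.1081, 0.1334]
tool_rot: [-90.0, 15.9, 171.2]
force: [0.2, 0.6, -0.2]
grip_width: 0.0006
```

```bash
python3 look.py s3.png 320 180 90 70
```

```text
tip [0.5108416  0.10758555 0.1228541 ] [-89.96714397  15.94830541 171.21820247] F [ 0.2206101   0.59200022 -0.16615746] [   7.7   -2.5  -27.1  120.1    8.6   48.4 -123.3] 4.1333
```

View pics/s3.png

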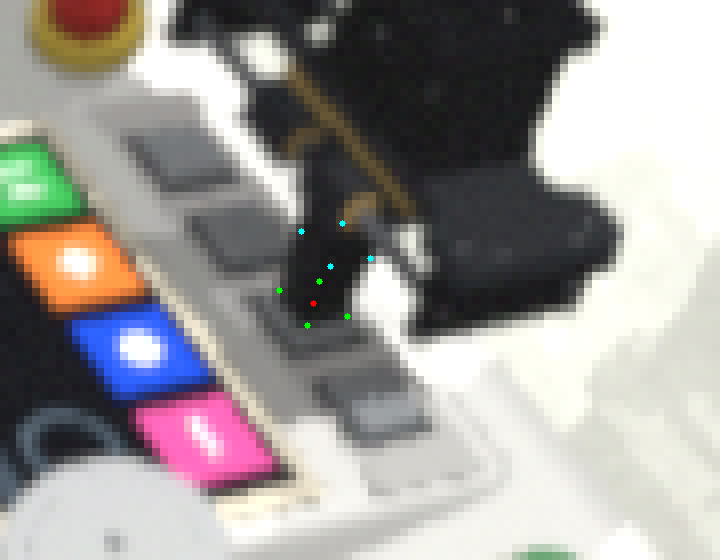

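Emit:
move_arm(moves=[[-1, 2, 0, 0, 0, 0], [-1, 4, 0, 0, 0, 0], [-1, 4, 0, 0, 0, 0], [-1, 4, 0, 0, 0, 0]])

```text
time_s: 4.52
tool_pos: [0.5101, 0.1079, 0.1298]
tool_rot: [-90.0, 16.0, 171.2]
force: [0.3, -0.4, 1.9]
grip_width: 0.0005
```

Emit:
move_arm(moves=[[0, 1, 0, 0, 0, 0], [0, 1, 0, 0, 0, 0], [0, 1, 0, 0, 0, 0], [0, 1, 0, 0, 0, 0]])

```text
time_s: 4.85
tool_pos: [0.5104, 0.1078, 0.1289]
tool_rot: [-90.0, 16.0, 171.2]
force: [0.8, 0.3, 3.4]
grip_width: 0.0006
```

Emit:
move_arm(moves=[[0, 1, 0, 0, 0, 0], [0, 1, 0, 0, 0, 0], [0, 1, 0, 0, 0, 0], [0, 1, 0, 0, 0, 0]])

```text
time_s: 5.18
tool_pos: [0.5107, 0.1077, 0.1278]
tool_rot: [-90.0, 16.0, 171.2]
force: [1.0, 0.9, 4.2]
grip_width: 0.0008
```

Emit:
move_arm(moves=[[0, 0.6, 0, 0, 0, 0], [0, 0.6, 0, 0, 0, 0], [0, 0.6, 0, 0, 0, 0], [0, 0.6, 0, 0, 0, 0]])

```text
time_s: 5.52
tool_pos: [0.5108, 0.1077, 0.1272]
tool_rot: [-90.0, 16.0, 171.2]
force: [2.1, -0.3, 5.0]
grip_width: 0.0007
```

```bash
python3 look.py s4.png 320 180 90 70
```

```text
tip [0.51381571 0.10727883 0.11667167] [-89.98232999  15.96815219 171.22526252] F [ 2.0768771  -0.25089118  4.98222323] [   7.7   -1.7  -27.1  120.2    9.2   47.6 -123.7] 5.5167
```

View pics/s4.png

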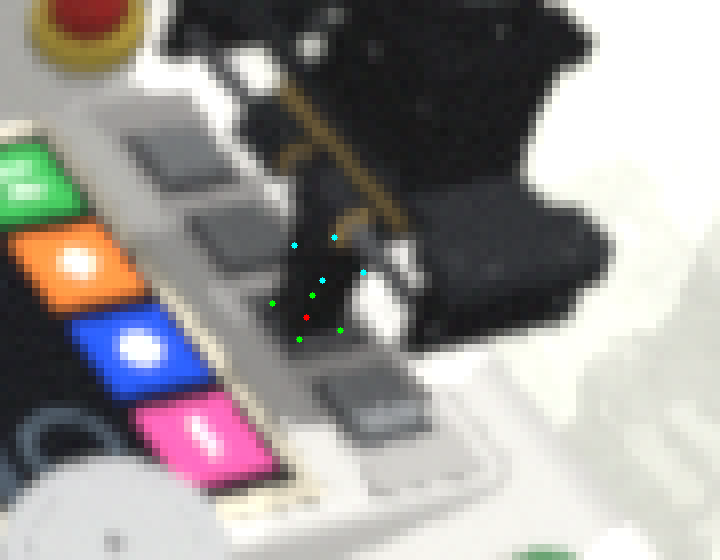

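Emit:
move_arm(moves=[[0, -10, 0, 0, 0, 0], [0, -30, 0, 0, 0, 0], [0, -60, 0, 0, 0, 0], [0, -70, 0, 0, 0, 0], [0, -70, 0, 0, 0, 0]])

```text
time_s: 5.98
tool_pos: [0.4917, 0.1111, 0.1966]
tool_rot: [-90.0, 16.1, 171.2]
force: [1.0, -0.1, 0.1]
grip_width: 0.0002
```

```bash
python3 look.py s5.png 320 180 90 70
python3 - <<'E'
from h import *
print(row([.525,.2535,.162],tool(0)))
E
```

```text
tip [0.49474683 0.11068264 0.18598856] [-90.00100241  16.09303768 171.23217156] F [ 1.03952326 -0.0664512   0.05456499] [   7.7   -8.6  -26.5  117.4    4.3   56.1 -119.8] 5.9833
(array([  -5.2,   23.9, -146.4]), array([-1.000e-02,  2.100e-01, -1.596e+01]))
```

View pics/s5.png

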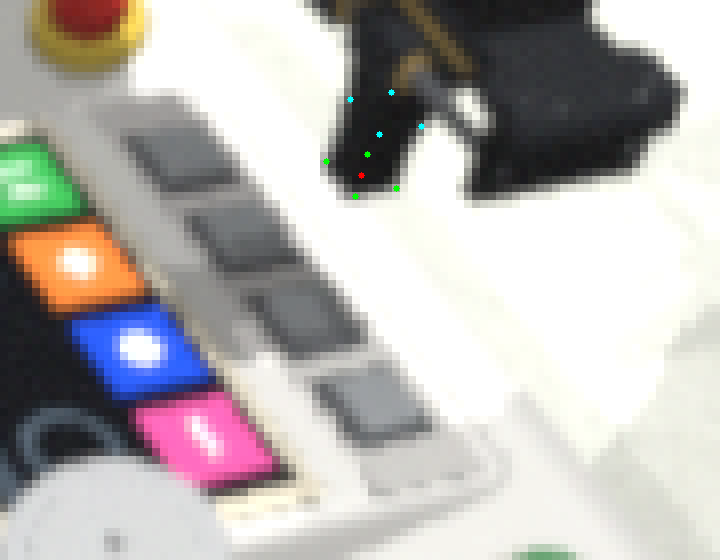

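Emit:
move_arm(moves=[[-5, 10, -146, 0, 0.2, -16], [-5, 10, -146, 0, 0.2, -16], [-5, 10, -146, 0, 0.2, -16], [-5, 10, -146, 0, 0.2, -16], [-5, 10, -146, 0, 0.2, -16], [-5, 24, -146, 0, 0.2, -16], [-5, 24, -146, 0, 0.2, -16], [-5, 24, -146, 0, 0.2, -16]])

```text
time_s: 6.7
tool_pos: [0.5241, 0.2505, 0.1699]
tool_rot: [-89.8, -0.3, 170.9]
force: [-0.2, -0.4, 0.6]
grip_width: 0.0002
```

```bash
python3 look.py s6.png 350 190 90 75
python3 - <<'E'
from h import *
print(row([.525,.2535,.124],tool(0)))
E
```

```text
tip [0.52403718 0.25046347 0.1588994 ] [-89.79637921  -0.28042442 170.88441616] F [-0.1710442  -0.38774988  0.56370423] [  -0.6   15.2  -32.1   96.8    8.4   70.8 -133.8] 6.7
(array([-0.2, 36. , -2.8]), array([-0.14, -0.11,  0.19]))
```

View pics/s6.png

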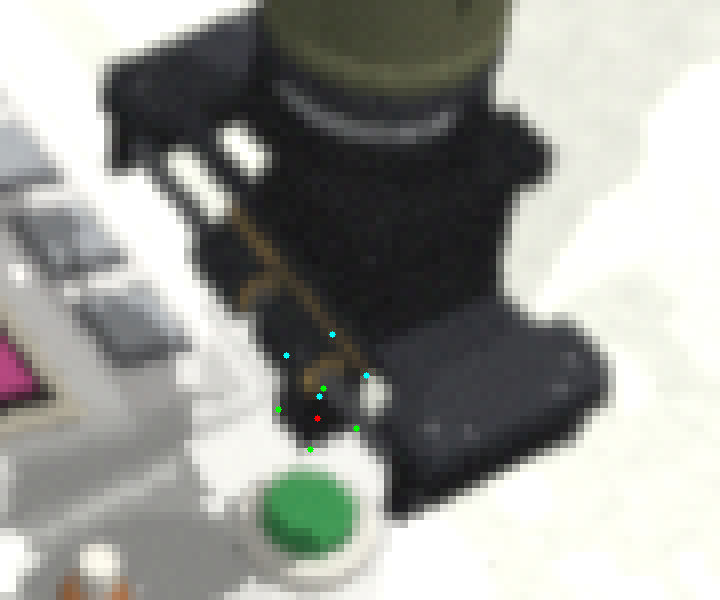

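Emit:
move_arm(moves=[[0, 15, -3, 0, 0, 0], [0, 33, -3, 0, 0, 0], [0, 36, -3, 0, 0, 0], [0, 36, -3, 0, 0, 0], [0, 36, -3, 0, 0, 0]])

```text
time_s: 7.17
tool_pos: [0.5257, 0.2554, 0.1371]
tool_rot: [-90.0, -0.0, 171.0]
force: [-0.4, 1.1, 1.3]
grip_width: 0.0005
```

```bash
python3 look.py s7.png 350 190 90 75
```

```text
tip [0.52571546 0.25543084 0.12610388] [-8.99843970e+01 -4.26588448e-02  1.70956490e+02] F [-0.36853377  1.10620231  1.27327357] [  -1.3   17.1  -32.    98.7    9.7   67.1 -135. ] 7.1667
```

View pics/s7.png

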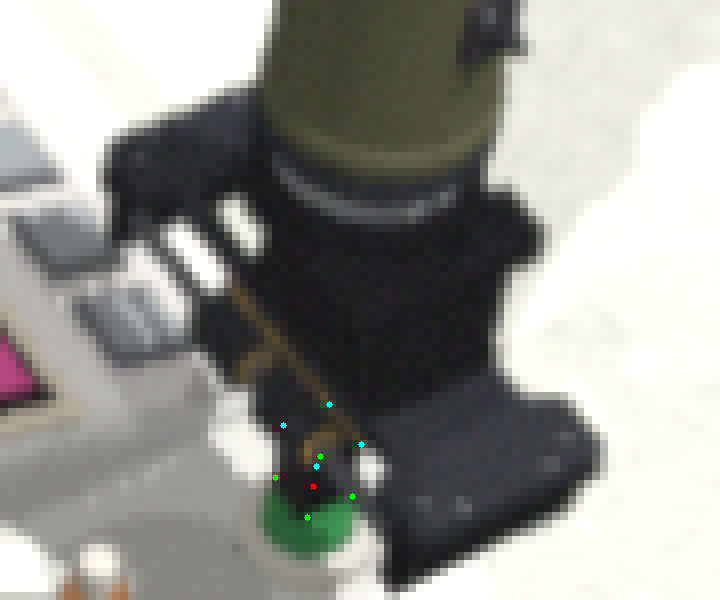

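Emit:
move_arm(moves=[[0, 6, 0, 0, 0, 0], [0, 11, 0, 0, 0, 0], [0, 11, 0, 0, 0, 0], [0, 11, 0, 0, 0, 0]])

```text
time_s: 7.55
tool_pos: [0.5251, 0.2559, 0.1251]
tool_rot: [-90.0, -0.1, 171.0]
force: [0.0, 0.3, 0.6]
grip_width: 0.0003
```

Emit:
move_arm(moves=[[0, 2, 0, 0, 0, 0], [0, 2, 0, 0, 0, 0], [0, 2, 0, 0, 0, 0], [0, 2, 0, 0, 0, 0]])

```text
time_s: 7.88
tool_pos: [0.5255, 0.2562, 0.1236]
tool_rot: [-90.0, -0.1, 171.0]
force: [0.6, -0.6, 0.6]
grip_width: 0.0007
```

Emit:
move_arm(moves=[[0, 2, 0, 0, 0, 0], [0, 2, 0, 0, 0, 0], [0, 2, 0, 0, 0, 0], [0, 2, 0, 0, 0, 0]])

```text
time_s: 8.22
tool_pos: [0.5255, 0.2562, 0.1217]
tool_rot: [-90.0, -0.1, 171.0]
force: [0.1, 0.0, 1.8]
grip_width: 0.0002
```

Emit:
move_arm(moves=[[0, 1.5, 0, 0, 0, 0], [0, 1.5, 0, 0, 0, 0], [0, 1.5, 0, 0, 0, 0], [0, 1.5, 0, 0, 0, 0]])

```text
time_s: 8.55
tool_pos: [0.5256, 0.2562, 0.1201]
tool_rot: [-90.0, -0.1, 171.0]
force: [0.1, 0.1, 3.6]
grip_width: 0.0008
```

Emit:
move_arm(moves=[[0, 1, 0, 0, 0, 0], [0, 1, 0, 0, 0, 0], [0, 1, 0, 0, 0, 0], [0, 1, 0, 0, 0, 0]])

```text
time_s: 8.88
tool_pos: [0.5256, 0.2562, 0.1191]
tool_rot: [-90.0, -0.1, 171.0]
force: [-0.3, 0.2, 4.4]
grip_width: 0.0006
```

Emit:
move_arm(moves=[[0, 0.7, 0, 0, 0, 0], [0, 0.7, 0, 0, 0, 0], [0, 0.7, 0, 0, 0, 0], [0, 0.7, 0, 0, 0, 0]])

```text
time_s: 9.22
tool_pos: [0.5255, 0.2563, 0.1184]
tool_rot: [-90.0, -0.1, 171.0]
force: [1.3, 0.9, 3.9]
grip_width: 0.0003
```

```bash
python3 look.py s8.png 350 190 90 75
```

```text
tip [0.5255126  0.25628197 0.10735267] [-9.00102258e+01 -6.77950557e-02  1.71021623e+02] F [1.32520114 0.86227086 3.87379421] [  -1.6   18.2  -31.8   99.7   10.4   65.1 -135.5] 9.2167
```

View pics/s8.png

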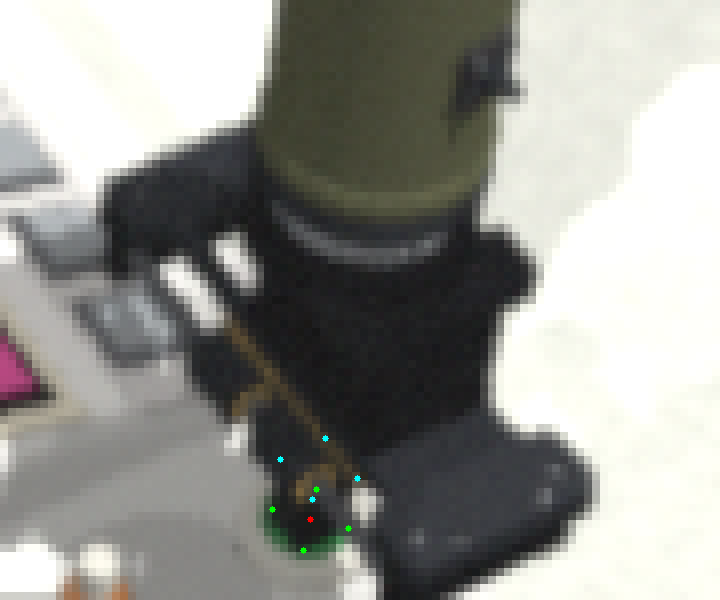

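Emit:
move_arm(moves=[[0, 0.7, 0, 0, 0, 0], [0, 0.7, 0, 0, 0, 0], [0, 0.7, 0, 0, 0, 0], [0, 0.7, 0, 0, 0, 0]])

```text
time_s: 9.6
tool_pos: [0.5256, 0.2562, 0.1176]
tool_rot: [-90.0, -0.1, 171.0]
force: [1.2, 0.8, 4.6]
grip_width: 0.0002
```

Emit:
move_arm(moves=[[0, -10, 0, 0, 0, 0], [0, -40, 0, 0, 0, 0], [0, -80, 0, 0, 0, 0], [30, -120, 0, 0, 0, 0], [60, -150, 0, 0, 0, 0], [60, -150, 0, 0, 0, 0], [60, -150, 0, 0, 0, 0], [60, -150, 0, 0, 0, 0]])

```text
time_s: 10.27
tool_pos: [0.4663, 0.2646, 0.267]
tool_rot: [-89.9, -0.1, 171.0]
force: [0.5, -0.4, -0.3]
grip_width: 0.0005
```

```bash
python3 look.py s9.png 300 170 90 75
python3 - <<'E'
from h import *
im,_=read_camera('top'); save('top9.png',im)
im,_=read_camera('scene'); save('scene9.png',im[120:360,230:490],3)
print(env.get_obs()['time_s'])
E
```

```text
tip [0.4662724  0.26458737 0.25604543] [-8.99021877e+01 -7.33860031e-02  1.71003465e+02] F [ 0.45110482 -0.35511363 -0.29851539] [  -0.3    5.7  -34.2   95.4    3.3   80.1 -134. ] 10.2667
10.4167
```

View pics/scene9.png

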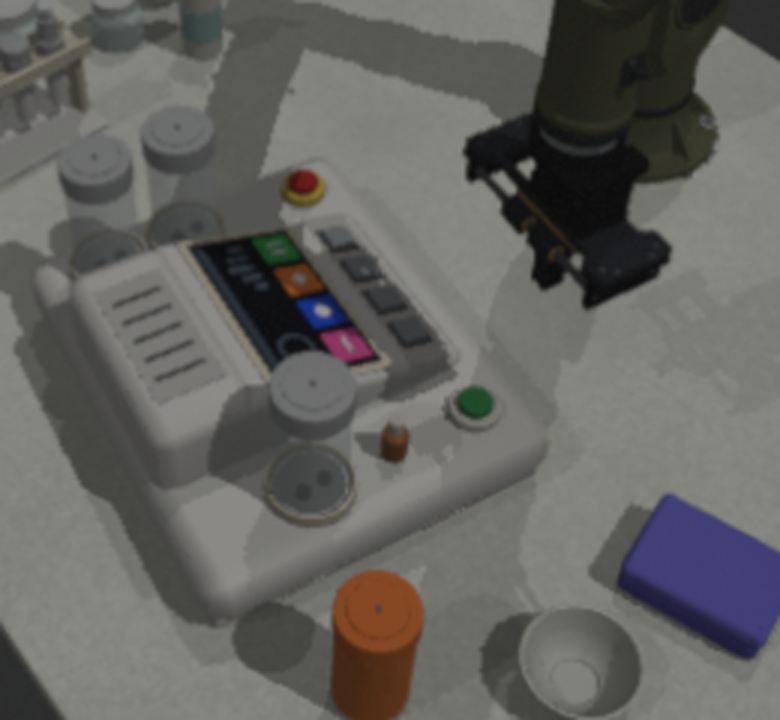

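View pics/top9.png

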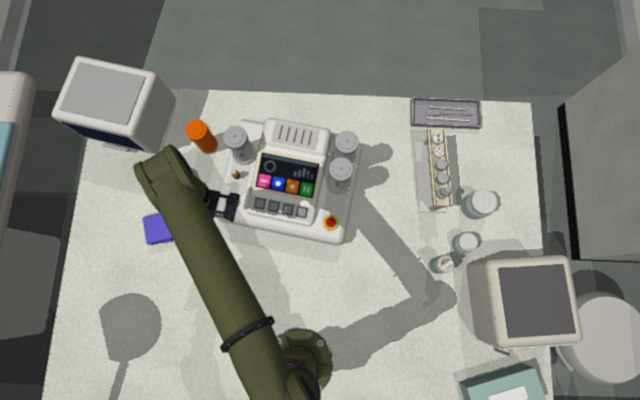

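The hand is clear at top-camera pixel (222,205). The start button at (230,202), all four keys and the stop button are up, and the canisters and vial are standing where they were. I'm handing the job in.

```bash
python3 -c "
from cell import job; print(job.sign_off())"
```

```text
the job is handed in; nothing more can be done
None
```

I started the machine on the blue programme and handed the job in at about 10.4 s on the robot's clock; sign-off gives no verdict.

- **Blue key:** I pressed the key below the blue tile with closed fingertips along its normal. The force rose from 1.9 N at first contact to about 5 N, over at least 2.7 mm of travel. I then retracted, and the picture showed the key back up.
- **Start button:** I pressed the green button straight down to about 4.6 N, roughly 4 to 5 mm of travel against the 3 mm it needs. I then drew the hand about 150 mm up and 60 mm back towards the robot.
- **Last checks:** The force reading was near zero. The keys, stop button, canisters and vial looked unchanged in both pictures.
- **Disagreements:**
  - The two cameras disagreed by 6 to 8 mm on the key and button positions. I took a value in between and checked it against the fingertip seen in the scene picture.
  - The network's `prog_*` points lay on the tiles rather than the keys, so I took the key positions from the pictures.
  - The force reading was noisy by about 1 N, and the sideways force on the blue key read about +2 N where I expected a small negative value.
  - I judged both presses from force and travel, as I saw no display change or other confirmation that they registered.

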